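# Park the specimen carrier at the end of the drip rail

## Robot

A 7-joint arm with a two-finger parallel gripper is mounted at the origin on the work surface. World frame = base frame: x ahead of the robot, y to its left, z up, the work surface at z = 0. Lengths are in mm, angles in rad, forces in N, time in s.
With the tool pointing down it reaches from about 400 to 875 mm from the base axis. Payload 4.4 kg.
Tool frame: the origin (TCP) lies on the centre line of the jaws, within the pads' length; the fingertips stand 25 mm ahead of it and the grasp point (between the pads) lies 6 mm ahead of it; x points along the fingers, y is the direction in which the jaws open and shut, and the axes are right-handed (so a half turn about x gives the same grasp; the last joint's range is limited). The gripper opens to 85 mm and grips with 20 to 120 N. Pads are 22 mm wide; open, the fingers measure 114 mm over their backs; the gripper's body (76 mm by 85 mm) begins 54 mm behind the grasp point. The pads swing forward as they close: fully open they stand 13 mm farther back than shut.
Start: joints at [-1.268, 0.628, 0.038, 1.517, -0.027, 0.996, -0.02], TCP at [234.301, 606.317, 256.313] pointing down, gripper open.
Joint ranges: [-3.06, 3.06], [-0.37, 2.12], [-1.25, 1.32], [0.18, 2.47], [-1.1, 4.24], [0.23, 1.98], [-2.94, 2.94]. Speed limits (rad/s): [2.57, 2.57, 3.14, 3.14, 3.14, 3.14, 3.14].

## Interface

Orientations are given as [roll, pitch, yaw] about the fixed x, y, z axes, in that order (R = Rz(yaw) Ry(pitch) Rx(roll)).
In Python, from cell import * gives the robot as it stands. The module is installed in compiled form; this text tells all that it offers.
- The arm moves only by the tool jog_arm, never from a script. Its argument "series" is a list of rows, each a list of 3 entries, a list of its own where there are three numbers: the turn, a rotation vector about the tool's x, y, z in degrees, then the shift along the tool's x, y, z in mm, then the gripper's target within -1 to 1 (shut at 1, half-way at 0, fully open at -1). In form: [[[rx, ry, rz], [dx, dy, dz], hand], ...]. A call has 1 to 8 rows; each row shifts and turns the commanded pose from where the row before left it, along the tool's axes as they then stand; what a row does not reach is not made up. A row lasts 1/8 s, in which the tool goes at most 62.5 mm and 10.7 degrees, less where a joint would pass 70% of its speed; a pose out of reach is approached as far as the arm can. A call is refused whole if a number of a shift passes 62.5 or a number of a turn 10.7, either way. A call with a gripper value outside its range is refused whole. The fingers move at their own pace and stop on an object; the grip force is fixed at half the most. Time passes only in rows, so rows that do not move let the fingers close. It gives the time, the measured TCP pose, the force and the opening at its end, in the units of the state.
- read_state(): the state, without advancing time (a new reading comes with each control period).
- get_image(name): name is "side" or "top" or "wrist"; returns a dict with "img" (480x640x3 uint8, red, green, blue), "range_z" (480x640 float32, mm along the optical axis (not along the pixel's ray), 0 where there is no reading), "fovy" (degrees; the focal length in pixels is half the picture's height over the tangent of half this angle, whatever the lens; pixels are square), "cx", "cy" (the principal point, pixels), "cam_to_world" (4x4, takes a point from camera to world coordinates). Camera axes: x right, y up, looking along -z (the intrinsics and any distortion apply to the point x, -y, -z); pixel columns grow to the right and rows downward; lengths in mm; the calibration is good to about 2 mm. A picture is of the moment at which its call begins.
- finish_job(): hands the job in, once; it reports no verdict.
The state is a dict: "clock": time; "qpos": joint angles; "qd": joint speeds; "tau": joint torques, N m; "eef_pos": TCP position; "tool_rot": TCP orientation; "force": force on the tool from outside, world axes, zero at the start; "torque": the same for the moment, N m; "width": finger opening in mm.
Only numpy, scipy, OpenCV 4.12 (cv2) and the standard library are available. Lean on these libraries where they do the work, as an engineer would, in place of code of your own. Each camera call takes 0.05 s, during which the arm holds its last target. There are 200 camera calls.

## Task

Take the hanging specimen carrier by its tab, slide it gently along the bent rod round both corners and push it against the black collar until that collar is closed right up to the end disc, then let the carrier go so that it hangs still on the rod. Never force the carrier against the rod or the stop (stay well under 20 N), do not touch rod or collar with the gripper, and leave everything else on the desk where it is.

Things in the scene. Friction and masses are not known exactly. Their poses are not given: they have to be found in the camera images.
- rail: Drip rail: white tray 420 x 220 x 18 mm fixed to the desk, carrying one rigid bent round steel rod, 8 mm thick. Origin on the desk at the foot of the rod's post, z up. The post rises, bends over, and all the rest of the rod lies level, its centreline 150 mm above the desk. Leg 1 is straight along +x of this frame, at y = 0, from x = 12 to 120 mm.
- corner1 (a point): End of leg 1 on the rod's centreline; axes as rail. Seen from above, going away from the post, the rod here turns LEFT sharply by 28 to 55 degrees; leg 2 is 90 mm long; then it turns back RIGHT sharply by 25 to 50 degrees; leg 3 is straight, ending in a fixed disc 26 mm across. The rod is hand-bent: the two angles are not measured, so see or feel them.
- buffer (a joint): Black buffer collar on leg 3, 26 mm across, 14 mm long, sliding along the rod. At 0 m its near face is 90 mm past the second corner; the value grows as it is pushed on, to 0.010 m = closed against the end disc, a hard stop. It starts at 0 to 0.002, resists with about 4 N of friction and stays where it is left (no spring).
- carrier_eye (a point): Centre of the eye of the specimen carrier, a loose rigid part of 105 to 195 g hung on leg 1. Eye: steel ring, 26 mm outside, 16 mm hole, 10 mm long: 4 mm play all round the rod; hanging, its centre is 4 mm below the rod's centreline. Own x = ring axis, at the start along leg 1 away from the post; z = up to the tab. A can 33 mm across hangs below, underside 58 mm below this point.
- carrier_tab (a point): Middle of the carrier's flat upright aluminium grip tab, 46 mm above the eye's centre. The tab is 20 mm along x, 10 mm thick along y (pinch it across y from above) and reaches from 12 to 68 mm above the eye's centre. Axes as carrier_eye.
- tray_jar: Small glass jar with white cap, 44 mm across, 50 mm tall, standing in the drip tray; origin at the centre of its underside; leave alone.
- petri: Glass petri dish, 70 mm across, 16 mm tall, lying in the drip tray; origin at the centre of its underside; leave alone.
- jar_tall: Tall amber specimen jar, 56 mm across, 150 mm tall, beside the rail; origin at the centre of its underside; leave alone.
- jar_round: Round specimen jar, 80 mm across, 100 mm tall, beside the rail; origin at the centre of its underside; leave alone.
- slide_box: Grey slide box 90 x 170 x 35 mm lying flat; origin at the centre of its underside; leave alone.
- book_top: Green textbook 170 x 240 x 45 mm, on top of the blue one; origin at the centre of its underside; leave alone.
- book_low: Blue textbook 190 x 270 x 35 mm, under the green one; origin at the centre of its underside; leave alone.
- marker: White marker pen 135 mm long along its x, 16 mm thick, lying on the desk; origin at its plain end, underside; leave alone.
Mind the look-alikes: they are no part of the job. What is shaped like the part that bears carrier_eye but blue, green or pink is not meant.

How it is judged:
By the outcome, as a careful person would: the job done as asked, in the order asked, and still so for the second after the job is handed in, with the robot touching nothing.
It also fails if it takes over 67 s, if anything falls off the work surface, if the arm or the gripper's body presses on something with over 40 N, if the wrist force passes 120 N, or if a joint passes its speed limit or range.

## Working session

There is one attempt and no reset: what is moved stays moved. The work goes in short steps, Python scripts to look and compute and a tool call to move; the robot and the scene stay as the last step left them, time stands still between calls to the robot, and variables do not carry over. Pictures are saved under pics/ and viewed, about 8 in all and at most 12, crops included, and the job is handed in when it is done.

Besides the shell and the picture viewer there is one more tool, called as name(argument=value, ...), one argument or row to a line, values as JSON. jog_arm: Moves the arm, as the interface text tells. Its arguments: {"type":"object","properties":{"series":{"type":"array"}},"required":["series"]}

```bash
mkdir -p pics; cat > h.py <<'E'
from cell import *
import numpy as np, cv2
def grab(n):
    d=get_image(n); np.savez(f'{n}.npz',**d); return d
def load(n): return dict(np.load(f'{n}.npz'))
def cloud(d):
    f=240/np.tan(np.radians(float(d['fovy']))/2)
    v,u=np.mgrid[0:480,0:640]; z=d['range_z']
    P=np.stack([(u-d['cx'])/f*z,-(v-d['cy'])/f*z,-z,np.ones_like(z)],-1)
    W=P@d['cam_to_world'].T
    W=W[...,:3]; W[z<=0]=np.nan; return W
def proj(d,p):
    f=240/np.tan(np.radians(float(d['fovy']))/2)
    c=np.linalg.inv(d['cam_to_world'])@np.append(p,1)
    return d['cx']+f*c[0]/-c[2], d['cy']-f*c[1]/-c[2]
E
python3 - <<'E'
from h import *
print(read_state())
for n in('side','top'):
    d=grab(n); print({k:v for k,v in d.items() if k not in('img','range_z')})
    cv2.imwrite(f'pics/{n}1.png',d['img'][...,::-1])
E
```

```text
{'clock': 0.0, 'qpos': array([-1.26780223,  0.62932805,  0.03839655,  1.51839064, -0.0269844 ,
        0.9962851 , -0.02000335]), 'qd': array([-6.96018477e-04,  8.27664882e-04,  4.06898566e-05, -1.26740253e-03,
        3.15583108e-04, -3.58125583e-04,  1.44621193e-03]), 'tau': array([-1.85724830e-04, -5.63402832e+01,  1.22647393e+00, -1.93445492e+01,
        1.10420154e-02,  1.04144248e-02,  1.76173580e-05]), 'eef_pos': array([234.06088561, 605.76881044, 255.39268955]), 'tool_rot': array([-1.56504364,  1.56890182, -1.93379638]), 'force': array([ 0.11224061,  0.43745157, -0.51094751]), 'torque': array([-0.0566004 , -0.02714652, -0.01936809]), 'width': 85.29074801473841}
{'fovy': 48.72698834792764, 'cx': 316.1405260624647, 'cy': 242.7210334304001, 'cam_to_world': array([[ 8.72866234e-01,  2.99379100e-01, -3.85326733e-01,
         8.10686325e+01],
       [-4.87369735e-01,  4.96069496e-01, -7.18599886e-01,
        -8.27760528e+02],
       [-2.39849486e-02,  8.15038164e-01,  5.78910626e-01,
         8.63999295e+02],
       [ 0.00000000e+00,  0.00000000e+00,  0.00000000e+00,
         1.00000000e+00]])}
{'fovy': 57.215436012204236, 'cx': 322.7049856603485, 'cy': 241.34803061085603, 'cam_to_world': array([[ 1.14724503e-02,  9.96370081e-01, -8.43507203e-02,
         4.63605904e+02],
       [-9.99933186e-01,  1.13120659e-02, -2.37911172e-03,
         4.63699966e+01],
       [-1.41629484e-03,  8.43723787e-02,  9.96433287e-01,
         1.08288500e+03],
       [ 0.00000000e+00,  0.00000000e+00,  0.00000000e+00,
         1.00000000e+00]])}
```

View pics/side1.png

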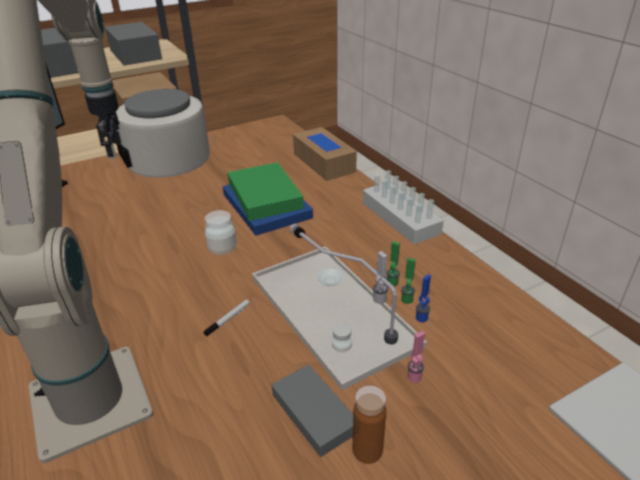

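View pics/top1.png

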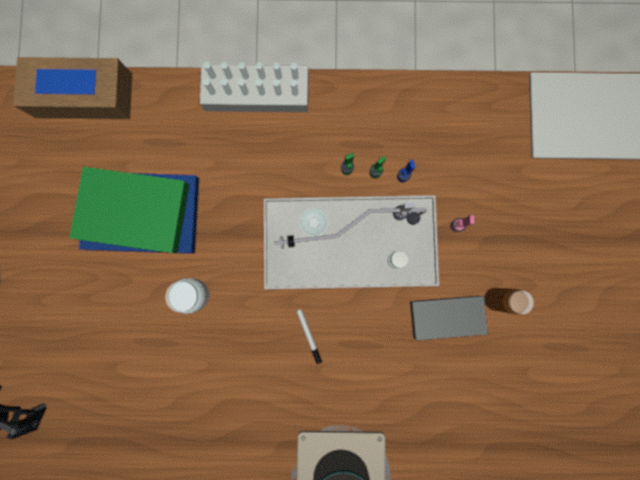

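Candidates: the grey carrier at side (381,280)/top (402,212) hangs on the rod; the green ones at side (394,270) and (408,285), blue (424,300) and pink (416,360) stand on the desk. I choose the grey one on the rod.

```bash
python3 - <<'E'
from h import *
ims=[]
for n,c in(('top',(260,190,440,270)),('side',(280,220,440,350))):
    d=load(n); W=cloud(d)
    x0,y0,x1,y1=c
    ims.append(cv2.resize(d['img'][y0:y1,x0:x1,::-1],(640,int(640*(y1-y0)/(x1-x0))),interpolation=cv2.INTER_CUBIC)[:560])
    w=W[y0:y1,x0:x1].reshape(-1,3); w=w[~np.isnan(w[:,0])]
    r=w[(w[:,2]>138)&(w[:,2]<165)]
    r=r[np.argsort(r[:,1])]; print(n,len(r)); print(r[::max(1,len(r)//45)].round(0).tolist())
    t=w[(w[:,2]>167)]; print('tab',len(t),t.round(0).tolist()[:40])
for n in ('top','side'):
  print(n,[ (p,np.round(proj(load(n),p))) for p in ([520,-60,150],)])
cv2.imwrite('pics/c1.png',cv2.resize(ims[0],(640,284)))
cv2.imwrite('pics/c2.png',ims[1])
E
```

```text
top 680
[[614.0, -174.0, 142.0], [614.0, -162.0, 154.0], [616.0, -154.0, 152.0], [616.0, -146.0, 152.0], [609.0, -134.0, 155.0], [604.0, -123.0, 158.0], [601.0, -118.0, 151.0], [613.0, -107.0, 156.0], [611.0, -96.0, 153.0], [611.0, -85.0, 155.0], [609.0, -77.0, 152.0], [611.0, -68.0, 154.0], [613.0, -60.0, 151.0], [613.0, -54.0, 154.0], [610.0, -45.0, 153.0], [597.0, -39.0, 154.0], [593.0, -32.0, 152.0], [587.0, -26.0, 152.0], [584.0, -20.0, 155.0], [583.0, -12.0, 148.0], [572.0, -5.0, 151.0], [571.0, 1.0, 152.0], [565.0, 8.0, 153.0], [556.0, 14.0, 155.0], [558.0, 21.0, 154.0], [552.0, 31.0, 154.0], [549.0, 40.0, 154.0], [549.0, 48.0, 154.0], [547.0, 57.0, 153.0], [551.0, 65.0, 156.0], [545.0, 73.0, 157.0], [547.0, 82.0, 156.0], [545.0, 90.0, 153.0], [544.0, 99.0, 155.0], [544.0, 107.0, 154.0], [548.0, 111.0, 164.0], [538.0, 113.0, 159.0], [553.0, 116.0, 157.0], [539.0, 119.0, 164.0], [539.0, 122.0, 161.0], [552.0, 124.0, 158.0], [534.0, 133.0, 154.0], [548.0, 134.0, 160.0], [527.0, 137.0, 150.0], [536.0, 141.0, 153.0], [538.0, 150.0, 153.0]]
tab 95 [[617.0, -114.0, 210.0], [616.0, -
[... 2402 characters left out ...]
, 215.0], [615.0, -125.0, 214.0], [606.0, -117.0, 210.0], [608.0, -117.0, 209.0], [609.0, -120.0, 211.0], [608.0, -124.0, 213.0], [609.0, -127.0, 215.0], [611.0, -127.0, 214.0], [613.0, -127.0, 214.0], [615.0, -128.0, 214.0], [606.0, -117.0, 207.0], [606.0, -121.0, 210.0], [608.0, -121.0, 209.0], [609.0, -123.0, 210.0], [607.0, -129.0, 215.0], [609.0, -130.0, 215.0], [611.0, -131.0, 215.0], [613.0, -131.0, 214.0], [616.0, -130.0, 212.0], [608.0, -114.0, 202.0], [608.0, -118.0, 204.0], [608.0, -122.0, 207.0], [606.0, -127.0, 212.0], [607.0, -130.0, 213.0], [610.0, -128.0, 211.0], [607.0, -136.0, 217.0]]
top [([520, -60, 150], array([374., 253.]))]
side [([520, -60, 150], array([328., 275.]))]
```

View pics/c1.png

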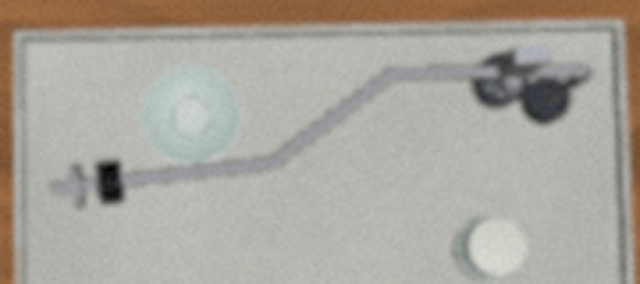

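View pics/c2.png

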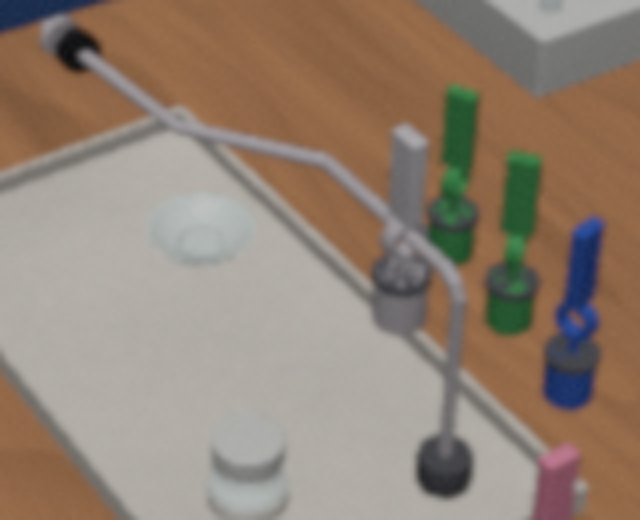

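```bash
cat > fit.py <<'E'
from h import *
from scipy.optimize import least_squares
Q=[]
for n,c in(('top',(260,190,440,270)),('side',(280,220,440,350))):
    d=load(n); W=cloud(d); x0,y0,x1,y1=c
    w=W[y0:y1,x0:x1].reshape(-1,3); w=w[~np.isnan(w[:,0])]
    r=w[(w[:,2]>148)&(w[:,2]<157)&(w[:,1]<104)&(w[:,1]>-155)&((w[:,1]<-138)|(w[:,1]>-104))&(w[:,0]>535)]
    Q.append(r[:,:2])
def verts(p):
    c1=p[:2]; a=np.cumsum([p[2],p[3],-p[4]]) ; u=[np.array([np.cos(t),np.sin(t)]) for t in a]
    c2=c1+90*u[1]; return c1-120*u[0],c1,c2,c2+128*u[2],u,a
def dist(p,q):
    V=verts(p); D=[]
    for a,b in zip(V[:3],V[1:4]):
        ab=b-a; t=np.clip((q-a)@ab/(ab@ab),0,1); e=q-a-t[:,None]*ab
        s=np.sign(ab[0]*e[:,1]-ab[1]*e[:,0]); D.append(np.linalg.norm(e,axis=1)*s)
    D=np.array(D); i=np.abs(D).argmin(0); return D[i,np.arange(len(q))]
if __name__=='__main__':
  for n,q in(('top',Q[0]),('side',Q[1]),('both',np.vstack(Q))):
    r=least_squares(lambda p:dist(p,q),[611,-48,1.57,.7,.6],loss='soft_l1')
    V=verts(r.x); print(n,len(q),np.round(r.x[:2],1),np.degrees(r.x[2:]).round(1),[np.round(v,1) for v in V[:4]],'rms',np.std(r.fun).round(2), 'hdg',np.degrees(V[5]).round(1))
  for n in('top','side'):
    d=load(n);W=cloud(d).reshape(-1,3);im=d['img'].reshape(-1,3)
    m=(W[:,2]>205)&(W[:,2]<222)&(abs(W[:,0]-612)<25)&(abs(W[:,1]+122)<25)
    w=W[m];(c,s,a)=cv2.minAreaRect(w[:,:2].astype(np.float32)); print(n,'tabtop',m.sum(),c,s,a,np.median(w,0))
    m=(im.max(1)<45)&(abs(W[:,0]-543)<25)&(abs(W[:,1]-118)<22)&(W[:,2]>140)
    print('collar',m.sum(),W[m].min(0),W[m].max(0),W[m].mean(0))
    m=(abs(W[:,0]-540)<25)&(W[:,1]>128)&(W[:,1]<160)&(W[:,2]>135); print('disc y',np.percentile(W[m],[5,50,95],axis=0).round(1).tolist())
E
python3 fit.py
```

```text
top 408 [609.4 -50.1] [91.6 36.  30.6] [array([ 612.7, -170.1]), array([609.4, -50.1]), array([554.4,  21.2]), array([538.8, 148.2])] rms 2.29 hdg [ 91.6 127.6  97. ]
side 300 [608.6 -51.9] [91.6 35.9 30.1] [array([ 611.9, -171.9]), array([608.6, -51.9]), array([553.8,  19.5]), array([537.2, 146.4])] rms 2.42 hdg [ 91.6 127.5  97.4]
both 708 [609.  -51.1] [91.6 35.9 30.3] [array([ 612.4, -171.1]), array([609. , -51.1]), array([554.2,  20.3]), array([538.2, 147.2])] rms 2.41 hdg [ 91.6 127.5  97.2]
top tabtop 55 (611.6189575195312, -121.85294342041016) (19.030597686767578, 9.598519325256348) 89.27484130859375 [ 611.86723925 -120.4948713   213.28963559]
collar 37 [533.15253911 110.92329259 158.98569971] [550.28356354 121.54178318 164.84791268] [541.72078787 116.09973715 161.75172612]
disc y [[529.1, 130.0, 150.8], [539.4, 136.5, 154.8], [550.2, 149.8, 163.6]]
side tabtop 55 (611.405029296875, -124.4254379272461) (11.253962516784668, 22.956789016723633) 0.521830141544342 [ 608.90784701 -126.98598292  212.19763362]
collar 43 [530.3263367  106.05604286 145.75973811] [549.92918372 120.85151481 166.59904819] [537.0815594  112.86107687 157.04819818]
disc y [[529.9, 131.8, 143.5], [535.3, 135.3, 156.8], [548.1, 140.3, 162.4]]
```

```bash
cat > go.py <<'E'
from h import *
from scipy.spatial.transform import Rotation as R
def goal(h,flip):  # heading of leg in deg; tool x down, tool y horizontal normal to leg
    y=np.array([np.cos(np.radians(h+90)),np.sin(np.radians(h+90)),0])*(1 if flip else -1)
    x=np.array([0,0,-1.]); return np.stack([x,y,np.cross(x,y)],1)
def rel(p,h,flip):
    s=read_state(); A=R.from_euler('xyz',s['tool_rot']).as_matrix()
    rv=np.degrees(R.from_matrix(A.T@goal(h,flip)).as_rotvec())
    print('t',round(s['clock'],2),'pos',s['eef_pos'].round(1),'F',s['force'].round(1),'w',round(s['width'],1),'q',s['qpos'].round(2))
    print('axes',A.T.round(3).tolist())
    print('turn',rv.round(2),'shift',(A.T@(np.array(p)-s['eef_pos'])).round(1))
E
python3 -c "
from go import *
for f in (0,1): rel([611.5,-122.5,262],91.6,f)"
```

```text
t 0.1 pos [234.1 605.8 255.5] F [0.2 0.2 0. ] w 85.3 q [-1.27  0.63  0.04  1.52 -0.03  1.   -0.02]
axes [[-0.001, -0.002, -1.0], [0.36, 0.933, -0.002], [0.933, -0.36, 0.0]]
turn [6.727e+01 6.000e-02 8.000e-02] shift [  -5.6 -543.3  614.6]
t 0.1 pos [234.1 605.8 255.5] F [0.2 0.2 0. ] w 85.3 q [-1.27  0.63  0.04  1.52 -0.03  1.   -0.02]
axes [[-0.001, -0.002, -1.0], [0.36, 0.933, -0.002], [0.933, -0.36, 0.0]]
turn [-1.1273e+02 -9.0000e-02  6.0000e-02] shift [  -5.6 -543.3  614.6]
```

jog_arm(
  series=[
    [[0, 0, 0], [-1, -36, 41], -1],
    [[0, 0, 0], [-1, -36, 41], -1],
    [[0, 0, 0], [-1, -36, 41], -1],
    [[0, 0, 0], [-1, -36, 41], -1],
    [[0, 0, 0], [-1, -36, 41], -1],
    [[0, 0, 0], [-1, -36, 41], -1],
    [[0, 0, 0], [-1, -36, 41], -1],
    [[0, 0, 0], [0, -36, 41], -1],
  ],
)

```text
clock: 1.1
eef_pos: [437.0, 217.8, 263.2]
tool_rot: [-3.068, 1.571, 2.847]
force: [0.5, -0.2, 0.6]
width: 85.5
```

jog_arm(
  series=[
    [[0, 0, 0], [0, -36, 41], -1],
    [[0, 0, 0], [0, -36, 41], -1],
    [[0, 0, 0], [0, -36, 41], -1],
    [[0, 0, 0], [0, -36, 41], -1],
    [[0, 0, 0], [0, -36, 41], -1],
    [[0, 0, 0], [0, -36, 41], -1],
    [[0, 0, 0], [0, -36, 41], -1],
    [[0, 0, 0], [0, 0, 0], -1],
  ],
)

```text
clock: 2.1
eef_pos: [613.6, -125.3, 262.5]
tool_rot: [-1.249, 1.567, -1.626]
force: [-0.4, 0.3, 0.2]
width: 85.2
```

jog_arm(
  series=[
    [[9.6, 0, 0], [0, 0, 0], -1],
    [[9.6, 0, 0], [0, 0, 0], -1],
    [[9.6, 0, 0], [0, 0, 0], -1],
    [[9.6, 0, 0], [0, 0, 0], -1],
    [[9.6, 0, 0], [0, 0, 0], -1],
    [[9.6, 0, 0], [0, 0, 0], -1],
    [[9.6, 0, 0], [0, 0, 0], -1],
    [[0, 0, 0], [0, 0, 0], -1],
  ],
)

```text
clock: 3.1
eef_pos: [612.9, -117.8, 262.8]
tool_rot: [-1.95, 1.57, 2.794]
force: [-0.1, 0.9, -0.4]
width: 85.5
```

```bash
python3 -c "
from go import *
rel([611.5,-122.5,262],91.6,0)
d=grab('wrist'); cv2.imwrite('pics/w1.png',d['img'][...,::-1]); W=cloud(d)
m=(W[...,2]>205)&(W[...,2]<222)&(abs(W[...,0]-612)<30)&(abs(W[...,1]+122)<40)
w=W[m]; print(m.sum(), cv2.minAreaRect(w[:,:2].astype(np.float32)) if m.sum() else 0, np.median(w,0))
v,u=np.nonzero(m); print(u.min(),u.max(),v.min(),v.max())
rel([611.5,-122.5,262],91.6,0)
"
```

```text
t 3.1 pos [ 612.9 -117.8  262.8] F [-0.1  0.9 -0.4] w 85.5 q [-0.11  0.62  0.43  1.59 -0.29  1.    0.44]
axes [[-0.001, 0.0, -1.0], [0.999, 0.032, -0.001], [0.032, -0.999, -0.0]]
turn [ 0.24 -0.03  0.07] shift [ 0.8 -1.5  4.7]
924 ((612.1610107421875, -121.8222885131836), (9.602087020874023, 20.636507034301758), 2.0312867164611816) [ 612.11338367 -119.68064242  214.33961334]
308 328 268 313
t 3.15 pos [ 612.9 -118.   262.9] F [-0.6 -1.  -0.3] w 85.7 q [-0.11  0.62  0.42  1.59 -0.29  1.    0.44]
axes [[-0.001, 0.0, -1.0], [0.999, 0.033, -0.001], [0.033, -0.999, -0.001]]
turn [ 0.3  -0.03  0.06] shift [ 0.9 -1.6  4.5]
```

View pics/w1.png

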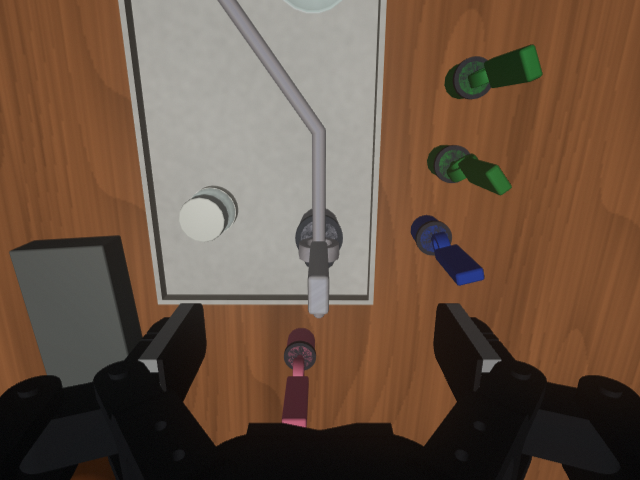

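jog_arm(
  series=[
    [[0.3, 0, 0], [10, -1, 4.5], -1],
    [[0, 0, 0], [15, 0, 0], -0.8],
    [[0, 0, 0], [15, 0, 0], -0.5],
    [[0, 0, 0], [15, 0, 0], -0.3],
    [[0, 0, 0], [6, 0, 0], 0],
    [[0, 0, 0], [0, 0, 0], 0.2],
    [[0, 0, 0], [0, 0, 0], 0.4],
    [[0, 0, 0], [0, 0, 0], 0.4],
  ],
)

```text
clock: 4.15
eef_pos: [612.7, -123.7, 202.9]
tool_rot: [1.394, 1.57, -0.153]
force: [-0.4, -0.3, -0.2]
width: 25.7
```

```bash
python3 - <<'E'
from fit import *
d=load('wrist');W=cloud(d).reshape(-1,3);W=W[~np.isnan(W[:,0])]
q=W[(W[:,2]>151)&(W[:,2]<156)&(W[:,1]<104)&((W[:,1]>-104))&(abs(W[:,0]-580)<45)][:,:2]
print(len(q),q.min(0),q.max(0))
for nm,qq,x0 in(('wrist',q,None),('all',np.vstack(Q+[q[::3]]),None)):
    r=least_squares(lambda p:dist(p,qq),[609,-51,1.6,.63,.53],loss='soft_l1'); print(nm,r.x[:2].round(1),np.degrees(r.x[2:]).round(1),np.std(r.fun).round(2),[v.round(1) for v in verts(r.x)[:4]])
from go import *
rel([612,-122,202],91.6,0)
E
```

```text
3569 [ 555.94950221 -103.95036056] [615.45554161  14.24860181]
wrist [610.  -49.6] [91.6 36.4 30.4] 2.3 [array([ 613.3, -169.5]), array([610. , -49.6]), array([554.7,  21.4]), array([537.9, 148.3])]
all [609.9 -49.8] [91.2 36.8 30.6] 2.39 [array([ 612.5, -169.7]), array([609.9, -49.8]), array([554.4,  21.1]), array([537.7, 148. ])]
t 4.15 pos [ 612.7 -123.7  202.9] F [-0.4 -0.3 -0.2] w 25.7 q [-0.08  0.68  0.4   1.65 -0.33  0.87  0.47]
axes [[0.001, -0.0, -1.0], [1.0, 0.024, 0.001], [0.024, -1.0, 0.0]]
turn [-0.23  0.01 -0.06] shift [ 0.9 -0.7 -1.7]
```

jog_arm(
  series=[
    [[-0.2, 0, 0], [0.5, -0.6, -1.5], 0.5],
    [[0, 0, 0], [0, 0, 0], 0.6],
    [[0, 0, 0], [0, 0, 0], 0.7],
    [[0, 0, 0], [0, 0, 0], 0.8],
    [[0, 0, 0], [0, 0, 0], 1],
    [[0, 0, 0], [0, 0, 0], 1],
  ],
)

```text
clock: 4.9
eef_pos: [611.9, -122.1, 201.9]
tool_rot: [1.664, 1.571, 0.121]
force: [0.4, 0.3, 1.3]
width: 9.1
```

```bash
python3 -c "
from go import *
rel([612,-122,202],91.5,0)"
```

```text
t 4.9 pos [ 611.9 -122.1  201.9] F [0.4 0.3 1.3] w 9.1 q [-0.08  0.68  0.4   1.66 -0.32  0.87  0.47]
axes [[0.0, 0.0, -1.0], [1.0, 0.027, 0.0], [0.027, -1.0, -0.0]]
turn [ 0.07 -0.   -0.01] shift [-0.1  0.1 -0.1]
```

jog_arm(
  series=[
    [[0, 0, 0], [-2, 0, 0], 1],
    [[0, 0, 0], [-2, 0, 0], 1],
    [[0, 0, 0], [0, 0, 0], 1],
    [[0, 0, 0], [0, 0, -2], 1],
    [[0, 0, 0], [0, 0, -3], 1],
    [[0, 0, 0], [0, 0, -3], 1],
    [[0, 0, 0], [0, 0, -2], 1],
    [[0, 0, 0], [0, 0, 0], 1],
  ],
)

```text
clock: 5.9
eef_pos: [611.5, -111.8, 205.8]
tool_rot: [-2.611, 1.571, 2.129]
force: [0.2, -0.4, 0.3]
width: 9.4
```

```bash
cat >> go.py <<'E'
C1=np.array([609.9,-49.8]); H=[91.5,127.9,97.5]
U=[np.array([np.cos(np.radians(h)),np.sin(np.radians(h))]) for h in H]; C2=C1+90*U[1]
def at(s): # point s mm past corner 1 along the rod
    return C1+s*U[0] if s<0 else C1+s*U[1] if s<90 else C2+(s-90)*U[2]
def to(s,h,z=206): rel([*at(s),z],h,0)
def where():
    st=read_state();p=st['eef_pos'][:2]
    for k,(c,u) in enumerate(((C1,U[0]),(C1,U[1]),(C2,U[2]))):
        e=p-c;print('leg',k+1,'along',round(e@u,1),'left',round(u[0]*e[1]-u[1]*e[0],1),'F along/left',[round(float(x),1) for x in(st['force'][:2]@u,u[0]*st['force'][1]-u[1]*st['force'][0])])
E
python3 -c "
from go import *
where(); to(-8,91.5)"
```

```text
leg 1 along -62.0 left 0.0 F along/left [-0.4, -0.2]
leg 2 along -49.9 left 36.8 F along/left [-0.5, 0.1]
leg 3 along -139.3 left -39.0 F along/left [-0.5, -0.2]
t 5.9 pos [ 611.5 -111.8  205.8] F [ 0.2 -0.4  0.3] w 9.4 q [-0.1   0.68  0.4   1.66 -0.32  0.87  0.45]
axes [[-0.0, 0.0, -1.0], [1.0, 0.028, -0.0], [0.028, -1.0, -0.0]]
turn [ 0.09 -0.01  0.01] shift [ -0.2   0.1 -54. ]
```

jog_arm(
  series=[
    [[0, 0, 0], [0, 0, -4], 1],
    [[0, 0, 0], [0, 0, -7], 1],
    [[0, 0, 0], [0, 0, -8], 1],
    [[0, 0, 0], [0, 0, -8], 1],
    [[0, 0, 0], [0, 0, -8], 1],
    [[0, 0, 0], [0, 0, -7], 1],
    [[0, 0, 0], [0, 0, -4], 1],
    [[0, 0, 0], [0, 0, 0], 1],
  ],
)

```text
clock: 6.9
eef_pos: [610.3, -65.8, 205.8]
tool_rot: [-2.663, 1.571, 2.077]
force: [0.6, 0.0, -1.4]
width: 9.4
```

```bash
python3 - <<'E'
from go import *
where(); to(0,109.7)
d=grab('wrist'); cv2.imwrite('pics/w2.png',d['img'][...,::-1])
W=cloud(d)
m=(W[...,2]>208)&(W[...,2]<225)&(abs(W[...,0]-612)<16)&(abs(W[...,1]+60)<30); print(m.sum(),np.median(W[m],0))
d=grab('side'); cv2.imwrite('pics/s2.png',cv2.resize(d['img'][180:330,280:440,::-1],(640,600),interpolation=cv2.INTER_CUBIC))
E
```

```text
leg 1 along -16.0 left 0.1 F along/left [0.0, -0.6]
leg 2 along -12.8 left 9.5 F along/left [-0.3, -0.5]
leg 3 along -93.5 left -43.8 F along/left [-0.0, -0.6]
t 6.9 pos [610.3 -65.8 205.8] F [ 0.6  0.  -1.4] w 9.4 q [-0.18  0.67  0.4   1.68 -0.33  0.86  0.39]
axes [[-0.0, 0.0, -1.0], [1.0, 0.028, -0.0], [0.028, -1.0, -0.0]]
turn [-18.1  -0.    0. ] shift [ -0.2   0.1 -16. ]
4094 [610.46445865 -57.4675256  218.18667129]
```

View pics/s2.png

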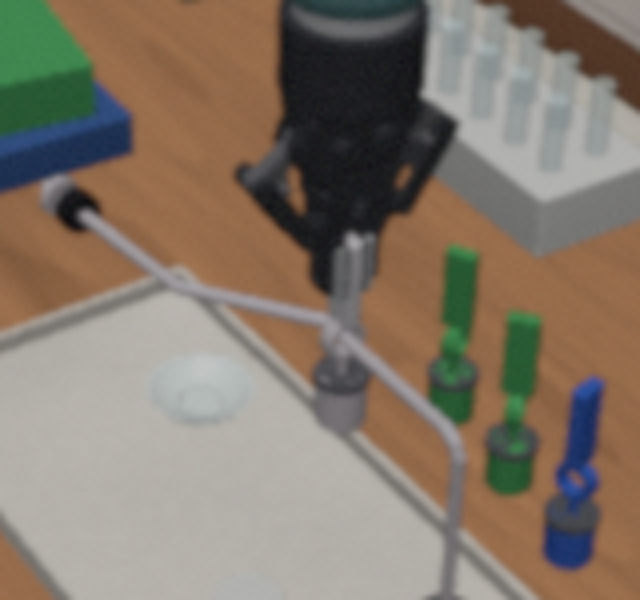

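View pics/w2.png

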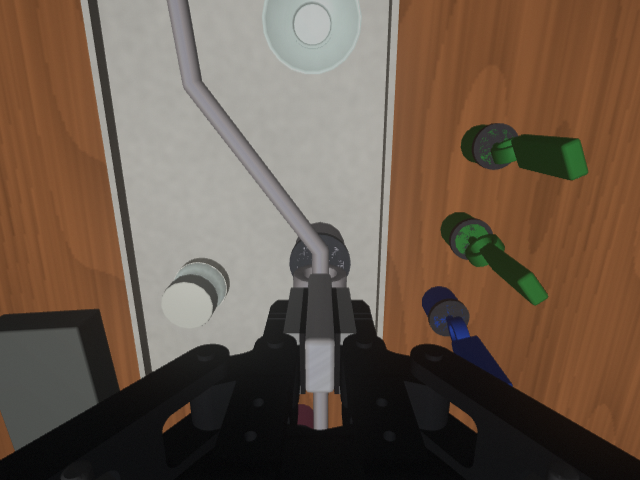

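Side crop: the carrier hangs upright in the jaws just short of corner 1 (335,325). Wrist: tab at (320,340), corner 1 at (320,250), corner 2 at (190,85). I'll refine the geometry from this nearer view.

```bash
python3 - <<'E'
from fit import *
d=load('wrist');W=cloud(d);im=d['img']
m=(W[...,2]>150)&(W[...,2]<156.5)&(W[...,1]>-42)&(W[...,0]<620)&(W[...,0]>520)
m[:, :]&=(np.arange(640)>120)&(np.arange(640)<345)
q=W[m][:,:2]; print(len(q),q.min(0),q.max(0))
def f(p): # fixed leg1 heading
    return dist([p[0],p[1],np.radians(91.5),p[2],p[3]],q)
r=least_squares(f,[609.9,-49.8,.63,.53],loss='soft_l1');P=[r.x[0],r.x[1],np.radians(91.5),r.x[2],r.x[3]]
V=verts(P);print([v.round(1) for v in V[:4]],np.degrees(V[5]).round(1),np.std(r.fun))
# corner 1 by intersection: leg2 line direct
for lo,hi in((-40,12),(30,80)):
    k=(q[:,1]>lo)&(q[:,1]<hi); 
    if k.sum()>30:
        l=cv2.fitLine(q[k].astype(np.float32),cv2.DIST_HUBER,0,.01,.01).ravel(); print(lo,hi,k.sum(),l.round(3),np.degrees(np.arctan2(abs(l[1]),l[0]*np.sign(l[1]))))
E
```

```text
5200 [547.60680801 -41.99521255] [608.84512078  51.84975551]Traceback (most recent call last):
  File "<stdin>", line 9, in <module>
AttributeError: 'list' object has no attribute 'round'. Did you mean: 'count'?
```

```bash
python3 - <<'E'
from fit import *
d=load('wrist');W=cloud(d)
m=(W[...,2]>150)&(W[...,2]<156.5)&(W[...,1]>-42)&(W[...,0]<620)&(W[...,0]>520)
m[:, :]&=(np.arange(640)>120)&(np.arange(640)<345)
q=W[m][:,:2]
L=[]
for lo,hi in((-40,12),(26,60)):
    k=(q[:,1]>lo)&(q[:,1]<hi)
    l=cv2.fitLine(q[k].astype(np.float32),cv2.DIST_HUBER,0,.01,.01).ravel(); l[:2]*=np.sign(l[1]); L.append(l); print(lo,hi,k.sum(),l.round(3),np.degrees(np.arctan2(l[1],l[0])))
def X(a,b,c,d): t=np.linalg.solve(np.stack([b,-d],1),c-a); return a+t[0]*b
u=np.array([np.cos(np.radians(91.5)),np.sin(np.radians(91.5))])
c1=X(np.array([610.3,-65.8]),u,L[0][2:],L[0][:2]); c2=X(L[0][2:],L[0][:2],L[1][2:],L[1][:2]); print(c1,c2,np.linalg.norm(c2-c1))
E
```

```text
-40 12 2801 [ -0.622   0.783 582.339 -12.867] 128.4634
26 60 1471 [-1.38000e-01  9.90000e-01  5.53942e+02  3.89340e+01] 97.93884
[609.81974373 -47.4597531 ] [556.6577    19.461782] 85.46749812697078
```

jog_arm(
  series=[
    [[0, 0, 0], [0, 0, -3.5], 1],
    [[0, 0, 0], [0, 0, -3.5], 1],
    [[-4.6, 0, 0], [0, 0, -2.5], 1],
    [[-4.6, 0, 0], [0, 0.2, -2.5], 1],
    [[-4.6, 0, 0], [0, 0.4, -2.5], 1],
    [[-4.6, 0, 0], [0, 0.6, -2.4], 1],
    [[0, 0, 0], [0, 0, 0], 1],
  ],
)

```text
clock: 7.88
eef_pos: [609.8, -48.7, 205.8]
tool_rot: [2.682, 1.57, 1.459]
force: [-0.3, 0.6, -1.5]
width: 8.9
```

```bash
sed -i 's/^C1=.*/C1=np.array([609.8,-49.]); H=[91.5,128.2,97.7]/' go.py; python3 -c "
from go import *
where(); to(10,128.2)"
```

```text
leg 1 along 0.3 left -0.0 F along/left [0.6, 0.3]
leg 2 along 0.2 left -0.2 F along/left [0.7, -0.1]
leg 3 along -77.3 left -45.7 F along/left [0.6, 0.3]
t 7.88 pos [609.8 -48.7 205.8] F [-0.3  0.6 -1.5] w 8.9 q [-0.16  0.65  0.31  1.69 -0.25  0.84  0.61]
axes [[0.0, 0.0, -1.0], [0.94, 0.341, 0.0], [0.341, -0.94, -0.0]]
turn [-18.25  -0.02  -0.02] shift [-0.2 -3.2 -9.2]
```

No contact force. Continue round corner 1.

jog_arm(
  series=[
    [[-4.6, 0, 0], [0, -0.9, -2.4], 1],
    [[-4.6, 0, 0], [0, -0.6, -2.4], 1],
    [[-4.6, 0, 0], [0, -0.4, -2.5], 1],
    [[-4.5, 0, 0], [0, -0.2, -2.5], 1],
    [[0, 0, 0], [0, 0, -2.5], 1],
    [[0, 0, 0], [0, 0, -2.5], 1],
    [[0, 0, 0], [0, 0, 0], 1],
  ],
)

```text
clock: 8.75
eef_pos: [600.2, -37.1, 205.8]
tool_rot: [-2.394, 1.571, 2.985]
force: [0.3, -0.3, -0.8]
width: 9.2
```

```bash
python3 -c "
from go import *
where(); to(80,128.2)
d=grab('wrist'); np.savez('w3.npz',**d); cv2.imwrite('pics/w3.png',d['img'][...,::-1])"
```

```text
leg 1 along 12.1 left 9.3 F along/left [-0.3, -0.3]
leg 2 along 15.3 left 0.2 F along/left [-0.4, -0.0]
leg 3 along -64.5 left -37.8 F along/left [-0.3, -0.2]
t 8.75 pos [600.2 -37.1 205.8] F [ 0.3 -0.3 -0.8] w 9.2 q [-0.13  0.63  0.22  1.72 -0.18  0.82  0.85]
axes [[-0.0, 0.0, -1.0], [0.786, 0.619, -0.0], [0.619, -0.786, -0.0]]
turn [ 0.03 -0.01  0.01] shift [ -0.2   0.2 -64.7]
```

View pics/w3.png

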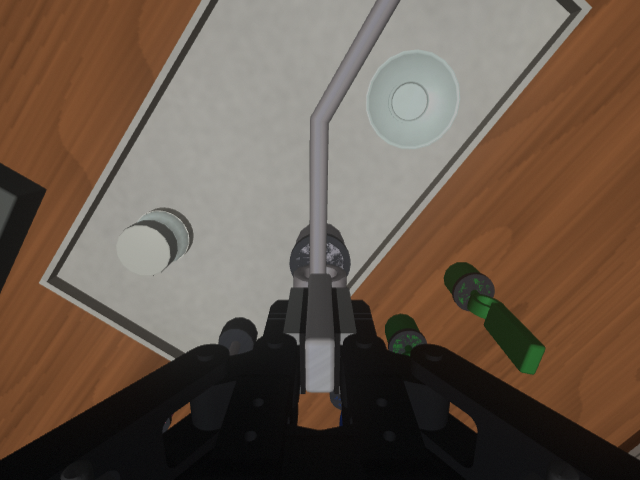

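jog_arm(
  series=[
    [[0, 0, 0], [0, 0, -4], 1],
    [[0, 0, 0], [0, 0, -8], 1],
    [[0, 0, 0], [0, 0, -8], 1],
    [[0, 0, 0], [0, 0, -8], 1],
    [[0, 0, 0], [0, 0, -8], 1],
    [[0, 0, 0], [0, 0, -8], 1],
    [[0, 0, 0], [0, 0, -4], 1],
    [[0, 0, 0], [0, 0, 0], 1],
  ],
)

```text
clock: 9.8
eef_pos: [570.5, 0.6, 205.9]
tool_rot: [1.306, 1.571, 0.404]
force: [0.3, 0.4, -0.9]
width: 9.4
```

```bash
python3 - <<'E'
from go import *
where(); to(80,128.2)
for nm in('w3','wrist'):
    d=dict(np.load('w3.npz')) if nm=='w3' else grab('wrist')
    W=cloud(d).reshape(-1,3)
    m=(W[:,2]>150)&(W[:,2]<157)&(W[:,0]<600)&(W[:,0]>520)
    q=W[m][:,:2]; e=q-C2
    k3=(e@U[2]>8)&(e@U[2]<75)&(abs(U[2][0]*e[:,1]-U[2][1]*e[:,0])<9)
    k2=(e@U[1]<-6)&(e@U[1]>-50)&(abs(U[1][0]*e[:,1]-U[1][1]*e[:,0])<8)
    for k in(k2,k3):
        if k.sum()<50: continue
        l=cv2.fitLine(q[k].astype(np.float32),cv2.DIST_HUBER,0,.01,.01).ravel(); l[:2]*=np.sign(l[1])
        u=U[1] if k is k2 else U[2]; ee=l[2:]-C2
        print(nm,k.sum(),'hdg',np.degrees(np.arctan2(l[1],l[0])).round(1),'left of model at C2',(u[0]*ee[1]-u[1]*ee[0]).round(2),'at',(ee@u).round(0))
    if nm=='wrist': cv2.imwrite('pics/w4.png',d['img'][...,::-1])
E
```

```text
leg 1 along 50.6 left 37.9 F along/left [0.4, -0.3]
leg 2 along 63.3 left 0.2 F along/left [0.2, -0.5]
leg 3 along -23.1 left -13.4 F along/left [0.4, -0.3]
t 9.8 pos [570.5   0.6 205.9] F [ 0.3  0.4 -0.9] w 9.4 q [-0.2   0.59  0.23  1.8  -0.18  0.77  0.79]
axes [[0.0, 0.0, -1.0], [0.785, 0.62, 0.0], [0.62, -0.785, 0.0]]
turn [ 0.1   0.   -0.01] shift [ -0.1   0.2 -16.7]
w3 1772 hdg 127.5 left of model at C2 -0.19 at -27.0
w3 2346 hdg 96.4 left of model at C2 -1.14 at 30.0
wrist 529 hdg 122.1 left of model at C2 -0.23 at -14.0
wrist 2991 hdg 97.3 left of model at C2 -0.53 at 43.0
```

View pics/w4.png

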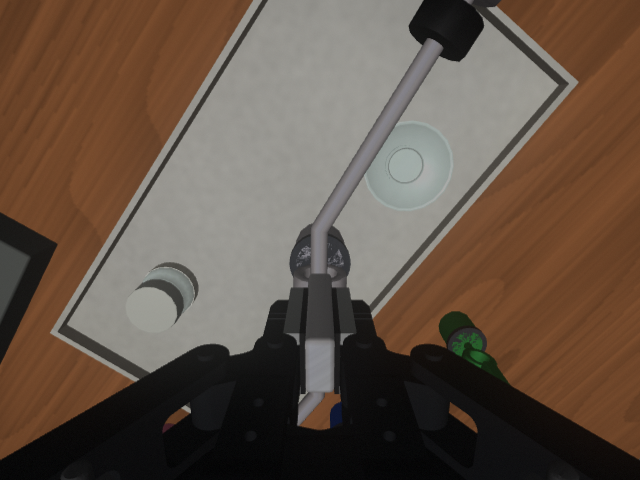

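jog_arm(
  series=[
    [[0, 0, 0], [0, 0.1, -5], 1],
    [[0, 0, 0], [0, 0.1, -6], 1],
    [[0, 0, 0], [0, 0, -4], 1],
    [[3.9, 0, 0], [0, 0, -2.5], 1],
    [[3.9, 0, 0], [0, -0.2, -2.5], 1],
    [[3.9, 0, 0], [0, -0.3, -2.5], 1],
    [[3.9, 0, 0], [0, -0.5, -2.4], 1],
    [[0, 0, 0], [0, 0, 0], 1],
  ],
)

```text
clock: 10.85
eef_pos: [555.1, 20.5, 205.8]
tool_rot: [-1.999, 1.571, 3.111]
force: [-0.4, 0.2, -1.5]
width: 9.4
```

```bash
sed -i 's/^C1=.*/C1=np.array([609.8,-49.]); H=[91.5,128.2,97.1]/; s/C2=C1+90/C2=C1+89.3/' go.py; python3 -c "
from go import *
where(); to(100,97.1)"
```

```text
leg 1 along 70.9 left 52.8 F along/left [0.2, 0.4]
leg 2 along 88.4 left -0.0 F along/left [0.4, 0.2]
leg 3 along -0.7 left -0.5 F along/left [0.3, 0.4]
t 10.85 pos [555.1  20.5 205.8] F [-0.4  0.2 -1.5] w 9.4 q [-0.29  0.58  0.31  1.84 -0.24  0.76  0.55]
axes [[-0.0, 0.0, -1.0], [0.922, 0.387, -0.0], [0.387, -0.922, -0.0]]
turn [ 1.564e+01 -0.000e+00  1.000e-02] shift [ -0.2   2.5 -10.5]
```

jog_arm(
  series=[
    [[3.9, 0, 0], [0, 0.7, -2.4], 1],
    [[3.9, 0, 0], [0, 0.4, -2.5], 1],
    [[3.9, 0, 0], [0, 0.2, -2.5], 1],
    [[3.9, 0, 0], [0, 0.1, -2.5], 1],
    [[0, 0, 0], [0, 0, -4], 1],
    [[0, 0, 0], [0, 0, -6], 1],
    [[0, 0, 0], [0, 0, -4], 1],
    [[0, 0, 0], [0, 0, 0], 1],
  ],
)

```text
clock: 11.85
eef_pos: [552.0, 44.4, 205.8]
tool_rot: [-2.888, 1.571, 1.949]
force: [0.5, -1.0, -1.8]
width: 9.5
```

```bash
python3 - <<'E'
from go import *
where(); to(160,97.1)
d=grab('wrist'); W=cloud(d)
cv2.imwrite('pics/w5.png',d['img'][...,::-1])
w=W.reshape(-1,3); im=d['img'].reshape(-1,3)
m=(w[:,2]>149)&(w[:,2]<157); e=w[:,:2]-C2; a=e@U[2]; lf=U[2][0]*e[:,1]-U[2][1]*e[:,0]
k=m&(a>40)&(a<85)&(abs(lf)<8)
l=cv2.fitLine(w[k][:,:2].astype(np.float32),cv2.DIST_HUBER,0,.01,.01).ravel(); print(k.sum(),'hdg',np.degrees(np.arctan2(abs(l[1]),l[0]*np.sign(l[1]))),'left',np.median(lf[k]),'at',np.median(a[k]))
k=(w[:,2]>158)&(w[:,2]<168)&(abs(lf)<16)&(a>80)&(a<150)
print('collar/disc top along',np.histogram(a[k],bins=np.arange(84,130,2)))
E
```

```text
leg 1 along 94.9 left 55.3 F along/left [-1.0, -0.5]
leg 2 along 109.2 left -12.3 F along/left [-1.1, 0.2]
leg 3 along 23.4 left -0.3 F along/left [-1.1, -0.4]
t 11.85 pos [552.   44.4 205.8] F [ 0.5 -1.  -1.8] w 9.5 q [-0.39  0.58  0.39  1.85 -0.31  0.77  0.29]
axes [[-0.0, 0.0, -1.0], [0.992, 0.124, -0.0], [0.124, -0.992, -0.0]]
turn [ 0.04 -0.02  0.  ] shift [ -0.2  -0.3 -46.6]
1775 hdg 97.13848 left -0.172284545947349 at 64.13342325962714
collar/disc top along (array([  0,   0,   0, 177, 251, 250, 251, 307, 255, 270,  88,   0,   0,
         0,  21, 327, 297, 273,   2,   0,   0,   0]), array([ 84,  86,  88,  90,  92,  94,  96,  98, 100, 102, 104, 106, 108,
       110, 112, 114, 116, 118, 120, 122, 124, 126, 128]))
```

View pics/w5.png

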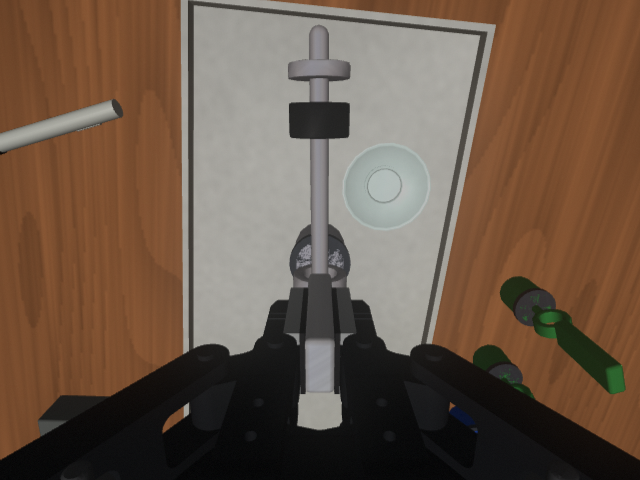

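jog_arm(
  series=[
    [[0, 0, 0], [0, 0, -4], 1],
    [[0, 0, 0], [0, 0, -8], 1],
    [[0, 0, 0], [0, 0, -8], 1],
    [[0, 0, 0], [0, 0, -8], 1],
    [[0, 0, 0], [0, 0, -8], 1],
    [[0, 0, 0], [0, 0, -8], 1],
    [[0, 0, 0], [1.2, 0, -4], 1],
    [[0, 0, 0], [1.3, 0, 0], 1],
  ],
)

```text
clock: 12.9
eef_pos: [546.1, 91.9, 203.2]
tool_rot: [-2.053, 1.571, 2.783]
force: [-0.5, -1.5, -0.6]
width: 9.5
```

jog_arm(
  series=[
    [[0, 0, 0], [0, 0, -1], 1],
    [[0, 0, 0], [0, 0, -1], 1],
    [[0, 0, 0], [0, 0, -1], 1],
    [[0, 0, 0], [0, 0, -1], 1],
    [[0, 0, 0], [0, 0, -1], 1],
    [[0, 0, 0], [0, 0, 0], 1],
  ],
)

```text
clock: 13.65
eef_pos: [545.5, 96.6, 203.3]
tool_rot: [-2.374, 1.571, 2.462]
force: [-0.7, -0.5, -0.9]
width: 9.4
```

```bash
python3 -c "
from go import *
where(); to(160,97.1)"
```

```text
leg 1 along 147.2 left 60.5 F along/left [-0.5, 0.7]
leg 2 along 154.2 left -39.5 F along/left [0.0, 0.9]
leg 3 along 75.9 left -0.3 F along/left [-0.4, 0.8]
t 13.65 pos [545.5  96.6 203.3] F [-0.7 -0.5 -0.9] w 9.4 q [-0.48  0.59  0.39  1.85 -0.31  0.76  0.2 ]
axes [[-0.0, 0.0, -1.0], [0.992, 0.123, -0.0], [0.123, -0.992, -0.0]]
turn [-0.02 -0.    0.  ] shift [-2.7 -0.3  5.9]
```

jog_arm(
  series=[
    [[0, 0, 0], [0, 0, -1], 1],
    [[0, 0, 0], [0, 0, -1], 1],
    [[0, 0, 0], [0, 0, -1], 1],
    [[0, 0, 0], [0, 0, -1], 1],
    [[0, 0, 0], [0, 0, -1], 1],
  ],
)

```text
clock: 14.28
eef_pos: [544.9, 101.5, 203.3]
tool_rot: [-1.291, 1.571, -2.739]
force: [0.2, -1.5, -0.3]
width: 9.2
```

jog_arm(
  series=[
    [[0, 0, 0], [0, 0, -0.7], 1],
    [[0, 0, 0], [0, 0, -0.7], 1],
    [[0, 0, 0], [0, 0, -0.6], 1],
  ],
)

```text
clock: 14.65
eef_pos: [544.8, 102.2, 203.3]
tool_rot: [0.02, 1.569, -1.429]
force: [-0.0, -4.0, -0.2]
width: 9.3
```

jog_arm(
  series=[
    [[0, 0, 0], [0, 0, -0.7], 1],
    [[0, 0, 0], [0, 0, -0.7], 1],
    [[0, 0, 0], [0, 0, -0.6], 1],
  ],
)

```text
clock: 15.02
eef_pos: [544.4, 105.3, 203.3]
tool_rot: [-0.418, 1.571, -1.865]
force: [0.5, -4.1, -1.0]
width: 9.3
```

```bash
python3 -c "
from go import *
where(); to(160,97.1)"
```

```text
leg 1 along 156.0 left 61.3 F along/left [-4.1, -0.4]
leg 2 along 161.7 left -44.0 F along/left [-3.5, 2.2]
leg 3 along 84.7 left -0.3 F along/left [-4.1, 0.0]
t 15.03 pos [544.4 105.3 203.3] F [ 0.5 -4.1 -1. ] w 9.3 q [-0.5   0.59  0.39  1.85 -0.31  0.76  0.19]
axes [[-0.0, -0.0, -1.0], [0.992, 0.123, -0.0], [0.123, -0.992, 0.0]]
turn [-0.04  0.01  0.  ] shift [-2.7 -0.3 14.7]
```

jog_arm(
  series=[
    [[0, 0, 0], [0, 0, -0.7], 1],
    [[0, 0, 0], [0, 0, -0.7], 1],
    [[0, 0, 0], [0, 0, -0.6], 1],
  ],
)

```text
clock: 15.4
eef_pos: [544.1, 107.4, 203.3]
tool_rot: [-1.791, 1.571, 3.045]
force: [-0.1, -4.8, -1.3]
width: 9.2
```

jog_arm(
  series=[
    [[0, 0, 0], [0, 0, -0.7], 1],
    [[0, 0, 0], [0, 0, -0.7], 1],
    [[0, 0, 0], [0, 0, 0], 1],
  ],
)

```text
clock: 15.78
eef_pos: [544.0, 108.9, 203.3]
tool_rot: [-2.96, 1.571, 1.876]
force: [0.7, -3.4, -0.5]
width: 9.4
```

```bash
python3 -c "
from go import *
where()"
```

```text
leg 1 along 159.6 left 61.7 F along/left [-3.4, -0.6]
leg 2 along 164.8 left -45.9 F along/left [-3.1, 1.6]
leg 3 along 88.4 left -0.3 F along/left [-3.4, -0.2]
```

jog_arm(
  series=[
    [[0, 0, 0], [0, 0, -0.4], 1],
    [[0, 0, 0], [0, 0, -0.4], 1],
  ],
)

```text
clock: 16.02
eef_pos: [543.9, 109.5, 203.3]
tool_rot: [-1.675, 1.571, -3.122]
force: [0.7, -3.8, -1.0]
width: 9.6
```

jog_arm(
  series=[
    [[0, 0, 0], [0, 0, -0.4], 1],
    [[0, 0, 0], [0, 0, 0], 1],
  ],
)

```text
clock: 16.27
eef_pos: [543.8, 110.0, 203.3]
tool_rot: [-2.129, 1.571, 2.707]
force: [1.0, -3.0, -1.0]
width: 9.3
```

jog_arm(
  series=[
    [[0, 0, 0], [0, 0, -0.3], 1],
    [[0, 0, 0], [0, 0, 0], 1],
  ],
)

```text
clock: 16.52
eef_pos: [543.8, 110.3, 203.3]
tool_rot: [-2.061, 1.571, 2.775]
force: [0.9, -3.1, -1.1]
width: 9.4
```

jog_arm(
  series=[
    [[0, 0, 0], [0, 0, -0.3], 1],
    [[0, 0, 0], [0, 0, 0], 1],
  ],
)

```text
clock: 16.77
eef_pos: [543.8, 110.6, 203.3]
tool_rot: [-2.236, 1.571, 2.6]
force: [0.8, -4.3, -1.5]
width: 9.0
```

jog_arm(
  series=[
    [[0, 0, 0], [0, 0, -0.3], 1],
    [[0, 0, 0], [0, 0, 0], 1],
  ],
)

```text
clock: 17.02
eef_pos: [543.7, 110.9, 203.3]
tool_rot: [-2.435, 1.571, 2.401]
force: [0.2, -3.7, -1.3]
width: 9.3
```

jog_arm(
  series=[
    [[0, 0, 0], [0, 0, -0.3], 1],
    [[0, 0, 0], [0, 0, 0], 1],
  ],
)

```text
clock: 17.27
eef_pos: [543.7, 111.0, 203.3]
tool_rot: [-0.188, 1.571, -1.636]
force: [-0.1, -3.8, -1.1]
width: 9.4
```

jog_arm(
  series=[
    [[0, 0, 0], [0, 0, -0.3], 1],
    [[0, 0, 0], [0, 0, 0], 1],
  ],
)

```text
clock: 17.52
eef_pos: [543.7, 111.0, 203.3]
tool_rot: [-0.048, 1.57, -1.496]
force: [0.3, -5.5, -1.5]
width: 9.5
```

jog_arm(
  series=[
    [[0, 0, 0], [0, 0, -0.3], 1],
    [[0, 0, 0], [0, 0, 0], 1],
  ],
)

```text
clock: 17.77
eef_pos: [543.7, 111.1, 203.3]
tool_rot: [0.01, 1.57, -1.438]
force: [-0.1, -5.8, -1.6]
width: 9.1
```

jog_arm(
  series=[
    [[0, 0, 0], [0, 0, -0.4], 1],
    [[0, 0, 0], [0, 0, 0], 1],
  ],
)

```text
clock: 18.02
eef_pos: [543.7, 111.1, 203.3]
tool_rot: [-0.03, 1.57, -1.478]
force: [0.4, -6.0, -0.6]
width: 9.2
```

```bash
python3 - <<'E'
from go import *
where(); to(170,97.1)
d=grab('wrist'); W=cloud(d)
cv2.imwrite('pics/w6.png',cv2.resize(d['img'][120:380,160:480,::-1],(640,520),interpolation=cv2.INTER_CUBIC))
w=W.reshape(-1,3); e=w[:,:2]-C2; a=e@U[2]; lf=U[2][0]*e[:,1]-U[2][1]*e[:,0]
k=(w[:,2]>158)&(w[:,2]<168)&(abs(lf)<16)&(a>80)&(a<150)
print(np.histogram(a[k],bins=np.arange(94,130,1)))
E
```

```text
leg 1 along 161.8 left 61.9 F along/left [-6.0, -0.3]
leg 2 along 166.7 left -47.0 F along/left [-5.0, 3.4]
leg 3 along 90.6 left -0.3 F along/left [-6.0, 0.3]
t 18.02 pos [543.7 111.1 203.3] F [ 0.4 -6.  -0.6] w 9.2 q [-0.51  0.59  0.4   1.85 -0.31  0.76  0.18]
axes [[0.0, -0.001, -1.0], [0.992, 0.122, -0.0], [0.122, -0.992, 0.001]]
turn [-0.07  0.07  0.  ] shift [-2.7 -0.3 10.6]
(array([ 25,   7,   0,   1,   7,  45, 123,  85, 111,  98,  92,  99,  98,
        97, 116,  94, 109, 101, 107, 122,  80, 107, 100, 111, 107, 176,
        53,   0,   0,   0,   0,   0,   0,   0,   0]), array([ 94,  95,  96,  97,  98,  99, 100, 101, 102, 103, 104, 105, 106,
       107, 108, 109, 110, 111, 112, 113, 114, 115, 116, 117, 118, 119,
       120, 121, 122, 123, 124, 125, 126, 127, 128, 129]))
```

View pics/w6.png

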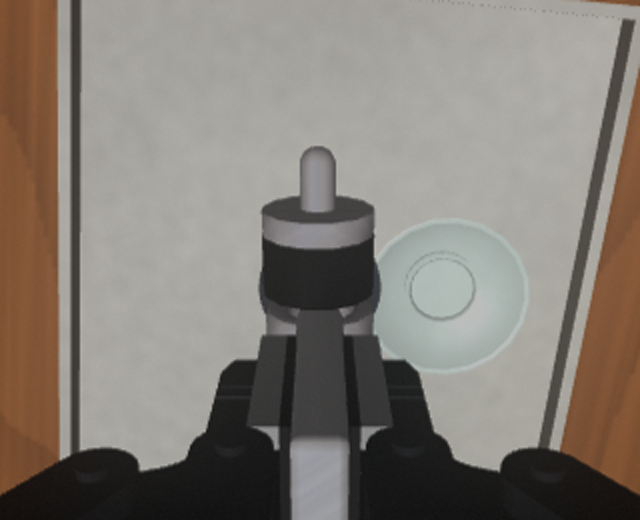

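Collar now abuts the disc (no gap between rows 245 and 215 in the crop; depth profile continuous 100–120 mm) and the push stalls at 6 N. Back off slightly, lower to hanging height and release.

jog_arm(
  series=[
    [[0, 0, 0], [0, 0, 1], 1],
    [[0, 0, 0], [0, 0, 1], 1],
    [[0, 0, 0], [0.4, 0, 1], 1],
    [[0, 0, 0], [0.5, 0, 0], 1],
    [[0, 0, 0], [0.5, 0, 0], 1],
    [[0, 0, 0], [0, 0, 0], 1],
  ],
)

```text
clock: 18.82
eef_pos: [543.9, 109.7, 201.9]
tool_rot: [3.12, 1.57, 1.673]
force: [0.5, -1.1, -0.2]
width: 9.1
```

```bash
python3 -c "
from go import *
where(); to(175,97.1,201.8)"
```

```text
leg 1 along 160.4 left 61.7 F along/left [-1.1, -0.5]
leg 2 along 165.4 left -46.4 F along/left [-1.2, 0.3]
leg 3 along 89.1 left -0.4 F along/left [-1.1, -0.3]
t 18.82 pos [543.9 109.7 201.9] F [ 0.5 -1.1 -0.2] w 9.1 q [-0.51  0.59  0.39  1.85 -0.32  0.76  0.18]
axes [[-0.0, 0.001, -1.0], [0.992, 0.124, 0.0], [0.124, -0.992, -0.001]]
turn [-0.   -0.03 -0.  ] shift [ 0.1 -0.4  4.1]
```

jog_arm(
  series=[
    [[0, 0, 0], [0, 0, 0], 0.7],
    [[0, 0, 0], [0, 0, 0], 0.6],
    [[0, 0, 0], [0, 0, 0], 0.5],
    [[0, 0, 0], [0, 0, 0], 0.3],
    [[0, 0, 0], [0, 0, 0], 0],
    [[0, 0, 0], [0, 0, 0], -0.2],
    [[0, 0, 0], [0, 0, 0], -0.2],
    [[0, 0, 0], [0, 0, 0], -0.2],
  ],
)

```text
clock: 19.82
eef_pos: [544.0, 109.2, 201.9]
tool_rot: [-2.893, 1.571, 1.943]
force: [0.5, 0.0, -0.1]
width: 51.3
```

jog_arm(
  series=[
    [[0, 0, 0], [-4, 0, 0], -0.2],
    [[0, 0, 0], [-10, 0, 0], -0.2],
    [[0, 0, 0], [-15, 0, 0], -0.2],
    [[0, 0, 0], [-20, 0, 0], -0.2],
    [[0, 0, 0], [-20, 0, 0], -0.2],
    [[0, 0, 0], [-10, 0, 0], -0.2],
    [[0, 0, 0], [0, 0, 0], -0.2],
    [[0, 0, 0], [0, 0, 0], -0.2],
  ],
)

```text
clock: 20.82
eef_pos: [543.5, 109.2, 280.4]
tool_rot: [-1.561, 1.57, -3.008]
force: [-0.1, 0.0, -0.2]
width: 51.4
```

```bash
python3 - <<'E'
from go import *
where()
for i in range(3):
    d=grab('wrist'); W=cloud(d).reshape(-1,3); e=W[:,:2]-C2; a=e@U[2]; lf=U[2][0]*e[:,1]-U[2][1]*e[:,0]
    k=(W[:,2]>206)&(W[:,2]<222)&(abs(lf)<25)&(a>60)&(a<120); t=np.stack([a[k],lf[k]],1).astype(np.float32)
    print('tab top',k.sum(),cv2.minAreaRect(t),np.median(W[k,2]))
    k=(W[:,2]>158)&(W[:,2]<168)&(abs(lf)<16)&(a>98)&(a<150); print('collar+disc',np.histogram(a[k],bins=np.arange(98,124,2))[0])
    
s=grab('side')
A=d['img'][:,:,::-1]; B=cv2.resize(s['img'][180:330,280:440,::-1],(512,480),interpolation=cv2.INTER_CUBIC)
cv2.imwrite('pics/f.png',np.hstack([A[:,150:430],B]))
print(read_state()['clock'])
E
```

```text
leg 1 along 159.9 left 62.1 F along/left [0.0, 0.1]
leg 2 along 165.3 left -45.7 F along/left [0.0, 0.0]
leg 3 along 88.7 left 0.1 F along/left [0.0, 0.1]
tab top 782 ((89.67536926269531, -0.39824485778808594), (9.82568359375, 20.2014217376709), 89.92376708984375) 214.03458697486604
collar+disc [ 48  83  99 103 103  98 110 102  99 104 120  26]
tab top 767 ((89.63446807861328, -0.3557620048522949), (19.734710693359375, 9.722688674926758), 0.01929725892841816) 214.1173047579636
collar+disc [ 51  87  95 103  95  97 111 110  97 112 108  31]
tab top 771 ((89.71510314941406, -0.352569580078125), (19.947858810424805, 9.74731731414795), 0.022363537922501564) 214.19547423141694
collar+disc [ 48  86 103  99 103 109 103 111  96 110 109  42]
21.025
```

View pics/f.png

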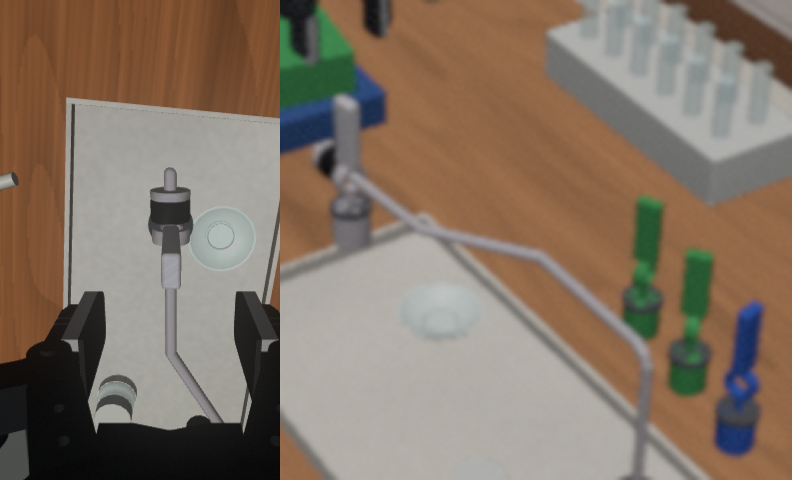

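The carrier hangs upright and still (tab at 170,265 in the left half, 345,130 in the right half), the collar is against the disc (170,205), and the gripper is clear.

```bash
python3 -c "
from cell import *
finish_job()"
```

```text
the job is handed in; nothing more can be done
```

The job is done and handed in at about 21 s. The grey carrier went round both corners, closed the black collar against the end disc, and now hangs freely on leg 3.

- **Slide:** sideways and along-rod forces on the way to the collar stayed within about 1.5 N, which is close to sensor noise. The rod turned out to bend about 37° left and then 31° right.
- **Push:** contact came where expected and the collar slid at about 4 N. The push then stalled at the hard stop at 6 N over three small steps. The depth profile and the close view show no gap between collar and disc.
- **Release:** I backed off about 1.5 mm and lowered to the original hanging height before opening. Three pictures afterwards show the tab steady to within 0.1 mm and upright at that height, with the collar still closed and the gripper about 80 mm higher.
- **Disagreement:** one estimate put leg 2 at 85.5 mm instead of 90. I gave it little weight, kept leg 2 near 90 mm, and it caused no contact.
- **Limits of the checks:** I did not measure the other objects again. The petri dish, tray jar, and green and blue look-alikes in the final views look undisturbed. The rest were only partly in view or out of frame.

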